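# Set the unpainted bird in the pot and hold the sprung lamp out to its mark

### The arm

A 6-joint arm with a two-finger parallel gripper is mounted at the origin on the work surface. World frame = base frame: x ahead of the robot, y to its left, z up, the work surface at z = 0. Lengths are in m, angles in degrees, forces in N, time in s.
With the tool pointing down it reaches from about 0.25 to 0.725 m from the base axis. Payload 9.7 kg.
Tool frame: the origin (TCP) lies midway between the tips of the shut fingers; the grasp point (between the pads) lies bot.hold_point_z behind it (bot.hold_point_z is the distance from the TCP to the grasp point, in m); z points along the fingers, y is the line along which they close (so a half turn about z gives the same grasp; the last joint's range is limited). The gripper opens to 85 mm and grips with 20 to 120 N. Pads are 22 mm wide; open, the fingers measure 114 mm over their backs; the gripper's body (76 mm by 85 mm) begins 54 mm behind the grasp point. The pads swing forward as they close: fully open they stand 13 mm farther back than shut.
Start: joints at [69.844, 4.979, 10.078, 95.1, 0, 90], TCP at [0.19, 0.516, 0.231] pointing down, gripper open.
Joint ranges: [-179.16, 179.16], [-48.56, 103.87], [-65.8, 70.77], [-126.05, 130.52], [-82.76, 87.17], [-180, 180]. Speed limits (degrees/s): [127.2, 127.2, 147.25, 180, 180, 180].

### API

Orientations are given as [roll, pitch, yaw] about the fixed x, y, z axes, in that order (R = Rz(yaw) Ry(pitch) Rx(roll)).
In Python, from workcell import bot, camera, camera_model, ticket gives the robot as it stands.
- The arm moves only by the tool send_rows, never from a script. Its argument "targets" is text: rows parted by semicolons, each of 5 numbers parted by spaces: the shift along the tool's x, y, z in mm, then the turn about the tool's z in degrees, then the closure in counts, from 0 (fully open) to 255 (shut). A call has 1 to 20 rows; each row is the pose to reach, as a shift and turn from the pose commanded when the call began, along the tool's axes at that moment; what a row does not reach only later rows make up. A row lasts 1/8 s, in which the tool goes at most 62.5 mm and 10.7 degrees, less where a joint would pass 70% of its speed; a pose out of reach is approached as far as the arm can. A call with a gripper value outside its range is refused whole. The fingers move at their own pace and stop on an object; "newtons" is the grip in N (left out, the last holds). Time passes only in rows, so rows that repeat a pose let the fingers close. It gives the time, the measured TCP pose, the force, the opening and the grip force at its end, in the units of the state.
- bot.get_obs(): the state, without advancing time (a new reading comes with each control period).
- camera(name): name is "scene" or "side" or "wrist"; returns the picture (420x560x3 uint8, blue, green, red); there is no depth.
- camera_model(name): a dict with "K" (3x3 intrinsics, pixels), "dist_coeffs" ([k1, k2, p1, p2, k3] as OpenCV has them; the pictures are not rectified), "pose" (4x4, takes a point from camera to world coordinates); the wrist camera has in their place "T_tool_cam" (4x4, takes a point from camera to tool coordinates, whose origin is the TCP and whose axes are the flange's). Camera axes: x right, y down, z forward; pixel columns grow to the right and rows downward; lengths in m; the calibration is good to about 2 mm. A picture is of the moment at which its call begins: read the wrist's pose just before it. camera_model takes no time and is no camera call.
- ticket.job_done(): hands the job in; it is judged then, once.
The state is a dict: "time": time; "q": joint angles; "qd": joint speeds; "joint_efforts": joint torques, N m; "ee_pos": TCP position; "tcp_rot": TCP orientation; "wrist_force": force on the tool from outside, world axes, zero at the start; "torque": the same for the moment, N m; "opening": finger opening in m; "grasp_force": force on a finger pad.
Only numpy, scipy, OpenCV 4.12 (cv2) and the standard library are available. Lean on these libraries where they do the work, as an engineer would, in place of code of your own. Each camera call takes 0.05 s, during which the arm holds its last target. There are 200 camera calls.

### The job

Lower the unpainted white ceramic bird gently into the deep blue pot and let go of it only once it is resting on, or almost touching, the pot's floor. Then take the yellow post of the sprung telescoping lamp and pull the rod out until the middle of the red band is level with the open end of its aluminium channel, and finish while still holding it there: the spring pulls it back if you let go. Leave the pot and the other things on the table where they stand.

Things in the scene. Friction and masses are not known exactly. Their poses are not given: they have to be found in the camera images.
- bird_center (a point): Centre of the round body of the loose, unpainted white ceramic bird (about 80 g, 0.06 to 0.11 kg): a 48 mm ball on a flat foot 28 mm wide, the centre 25 mm above the foot's underside. Its z points up, -x to the small head (24 mm ball, 10 mm ahead of the centre, top 38 mm above the centre), +x to a stubby tail that reaches 36 mm behind the centre, 9 to 21 mm above it. Best gripped from above across its y axis, 48 mm wide.
- bird: The same white bird; origin at the centre of the underside of its foot, axes as above.
- pot: Deep round blue stoneware pot, loose, 0.6 to 1.1 kg, 150 mm outside, 140 mm inside, 75 mm high, walls 5 mm, floor 6 mm thick; origin at the centre of its underside, z up. The bird's centre is 31 mm above this origin when it stands on the pot's floor. It stands about below where the lamp comes when pulled out.
- lamp: Fixed lamp stand: round dark foot of 110 mm, post, and on it a level aluminium channel open at the top, 28 mm wide, 240 mm long, its upper edges 174 mm above the table. Origin at the centre of the foot's underside. Its y axis runs along the channel; the rod is pulled out towards -y.
- mouth (a point): Middle of the open end of the channel, on the rod's axis, 165 mm above the table; axes as the lamp stand's (-y is the way the rod is pulled).
- rod (a joint): How far the sprung steel rod (14 mm thick) is pulled out of its channel, m: 0 in (start), stop at 0.18. The spring pulls it back with about 3 N at 0 plus 45 N per m, some 10 N at 0.15. On the rod's outer end (50 mm outside the channel at the start) sits the yellow post, and below it hangs a round green lamp head 56 mm wide whose underside is 35 mm below the rod's axis.
- handle (a point): Middle of the graspable yellow post on the rod's outer end: upright round post 16 mm thick, its centre 33 mm above the rod's axis, its top 55 mm above the axis; the black block below it (24 mm square) ends 10 mm above the axis. It moves with the rod.
- mark (a point): Middle of the red band (14 mm wide, 18 mm across) around the rod, the length mark; it moves with the rod. At the start it lies inside the open-topped channel, 110 to 150 mm behind the channel's end, a different distance each time.
- painted_center (a point): Bystander: a finished bird, green with yellow wings, same shape and size; this point is the centre of its body.
- painted_bird: The same green bird; origin at the centre of its foot's underside.
- glaze_bowl: Bystander: white bowl with pink paint, 100 mm wide, 32 mm high; origin at the centre of its underside.
- bottle_mid (a point): Bystander: white squeeze bottle with red cap, 56 mm wide, 130 mm high; this point is half-way up.
- squeeze_bottle: The same bottle; origin at the centre of its underside.
- brush_jar: Bystander: white jar 72 mm wide, 90 mm high, with brushes standing to 170 mm; origin at the centre of its underside.

How it is judged (in metres and radians):
On the way, in this order (a step that is already met when the one before it is completed fails the run):
1. the white bird rests in the pot, let go (horizontal distance between bird_center and pot below 0.055 m and z of bird_center in the frame of pot between 0.015 and 0.055 m and contact force between bird and the fingers below 0.1 N and contact force between bird and pot above 0.2 N and linear speed of bird below 0.03 m/s), for 0.2 s.
2. the lamp rod is held pulled out with its red band at the channel's end (y of mark in the frame of mouth between -0.01 and 0.01 m and velocity of joint rod between -0.02 and 0.02 m/s and contact force between rod and the fingers above 3 N), for 0.3 s.
At the end, for the whole second after the job is handed in: The fingers still hold the lamp rod still, with the middle of the red band within 10 mm of the channel's end; the white bird rests inside the pot, untouched; the pot stands upright within 30 mm of its start, and the green bird, bowl, bottle and brush jar stand upright within 30 mm of theirs (all of step 2 and horizontal distance between bird_center and pot below 0.055 m and z of bird_center in the frame of pot between 0.015 and 0.055 m and contact force between bird and the fingers below 0.1 N and angle between pot's own z axis and vertical below 0.1 rad and distance of each of pot, painted_center, glaze_bowl, bottle_mid, brush_jar from where it was at the start of the episode below 0.03 m and linear speed of bird below 0.03 m/s and angle between each of painted_bird, glaze_bowl, squeeze_bottle, brush_jar's own z axis and vertical below 0.3 rad); the arm keeps its last pose, push and grip.
It fails at once if the bird is let go more than 20 mm above the pot's floor (horizontal distance between bird_center and pot below 0.08 m and z of bird_center in the frame of pot above 0.051 m and contact force between bird and the fingers below 0.01 N and contact force between bird and pot below 0.01 N).
It fails at once if the bird is pressed or knocked against the pot with more than 15 N (contact force between bird and pot above 15 N).
It fails at once if a bystander or the pot is pushed more than 30 mm or tipped over (distance of any of painted_center, glaze_bowl, bottle_mid, brush_jar, pot from where it was at the start of the episode above 0.03 m or angle between pot's own z axis and vertical above 0.3 rad or angle between any of painted_bird, glaze_bowl, squeeze_bottle, brush_jar's own z axis and vertical above 0.4 rad).
It also fails if it takes over 56 s, if anything falls off the work surface, if the arm or the gripper's body presses on something with over 40 N, if the wrist force passes 120 N, or if a joint passes its speed limit or range.

## Working session

There is one attempt and no reset: what is moved stays moved. The work goes in short steps, Python scripts to look and compute and a tool call to move; the robot and the scene stay as the last step left them, time stands still between calls to the robot, and variables do not carry over. Pictures are saved under pics/ and viewed, at most 10 in all, crops included, and the job is handed in when it is done.

Besides the shell and the picture viewer there is one more tool, called after "Call:" as name(argument=value, ...) on one line, values as JSON. send_rows: Moves the arm, as the interface text tells. Its arguments: {"type":"object","properties":{"targets":{"type":"string"},"newtons":{"type":"number"}},"required":["targets"]}

```bash
mkdir -p pics
python3 - <<'E'
from workcell import bot,camera,camera_model
import cv2,numpy as np
o=bot.get_obs();print(o,bot.hold_point_z)
for n in("scene","side","wrist"):
    im=camera(n);cv2.imwrite(f"pics/{n}0.png",im)
    m=camera_model(n);print(n,{k:np.round(v,4).tolist() for k,v in m.items()})
a=cv2.imread("pics/scene0.png");b=cv2.imread("pics/side0.png")
E
```

```text
{'time': 0.0, 'q': array([ 6.98445014e+01,  5.00918158e+00,  1.00337722e+01,  9.51001637e+01,
       -2.68483364e-03,  9.00007702e+01]), 'qd': array([-0.0252967 , -0.03397298,  0.0324763 , -0.03709488,  0.01941808,
       -0.00380937]), 'joint_efforts': array([ 3.58359648e-03, -5.20388818e+01,  4.64802074e+01,  1.65407202e-02,
        6.48153446e-05, -1.30396845e-06]), 'ee_pos': array([0.18944273, 0.51608818, 0.23059538]), 'tcp_rot': array([-1.79924427e+02,  2.68584725e-03,  1.59843735e+02]), 'wrist_force': array([-0.82927556, -0.19522335,  0.36904539]), 'torque': array([0.00152229, 0.00271239, 0.03270739]), 'grasp_force': 0.0, 'opening': 0.08538550252203528} 0.0187
scene {'K': [[440.5806, 0.0, 276.6351], [0.0, 440.5806, 212.3813], [0.0, 0.0, 1.0]], 'dist_coeffs': [-0.0785, 0.0, 0.0, 0.0, 0.0], 'pose': [[0.6875, 0.5336, -0.4926, 1.0887], [0.7262, -0.5046, 0.4669, -0.4566], [0.0006, -0.6787, -0.7344, 0.9122], [0.0, 0.0, 0.0, 1.0]]}
side {'K': [[404.1829, 0.0, 283.7056], [0.0, 404.1829, 206.6366], [0.0, 0.0, 1.0]], 'dist_coeffs': [0.0082, 0.0, 0.0, 0.0, 0.0], 'pose': [[0.7509, -0.435, 0.4969, 0.1405], [-0.6604, -0.4878, 0.5709, -0.4697], [-0.006, -0.7569, -0.6536, 0.7475], [0.0, 0.0, 0.0, 1.0]]}
wrist {'K': [[326.5005, 0.0, 279.3291], [0.0, 326.5005, 209.783], [0.0, 0.0, 1.0]], 'dist_coeffs': [-0.064, 0.0, 0.0, 0.0, 0.0], 'T_tool_cam': [[-0.0005, -0.9564, -0.2921, 0.0748], [1.0, -0.0003, -0.0006, -0.0008], [0.0005, -0.2921, 0.9564, -0.1419], [0.0, 0.0, 0.0, 1.0]]}
```

View pics/scene0.png

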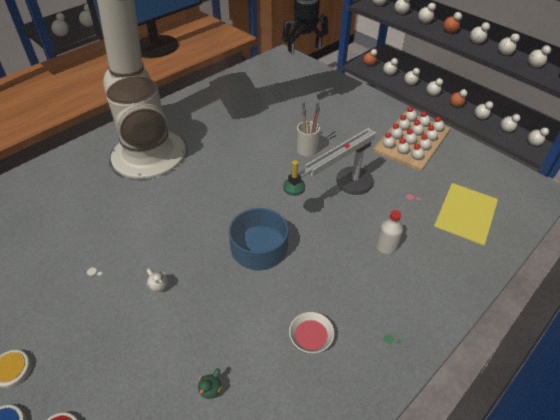

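View pics/side0.png

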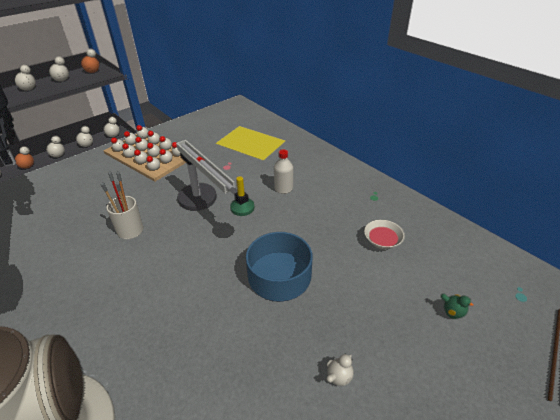

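The scene view has the white bird at (157,283), the pot rim at about (259,228), the yellow post at (295,170) and the red band at (347,147). In the side view they are at (340,373), (280,252), (240,188) and (200,158). Next I'll triangulate them.

```bash
cat > h.py <<'E'
from workcell import bot,camera,camera_model
import cv2,numpy as np
from scipy.spatial.transform import Rotation as R
def tool(o=None):
    o=o or bot.get_obs();T=np.eye(4);T[:3,:3]=R.from_euler('xyz',o['tcp_rot'],degrees=True).as_matrix();T[:3,3]=o['ee_pos'];return T
def ray(n,p,T=None):
    m=camera_model(n);P=np.array(m['pose']) if n!='wrist' else T@np.array(m['T_tool_cam'])
    u=cv2.undistortPoints(np.array([[p]],float),np.array(m['K']),np.array(m['dist_coeffs']))[0,0]
    return P[:3,3],P[:3,:3]@np.array([*u,1])
def plane(n,p,z,T=None):
    c,d=ray(n,p,T);return c+d*(z-c[2])/d[2]
def tri(*rs):
    A=0;b=0
    for c,d in rs:
        d=d/np.linalg.norm(d);M=np.eye(3)-np.outer(d,d);A=A+M;b=b+M@c
    x=np.linalg.solve(A,b);return x,[np.linalg.norm(np.cross(x-c,d/np.linalg.norm(d)))*1000 for c,d in rs]
def proj(n,X,T=None):
    m=camera_model(n);P=np.array(m['pose']) if n!='wrist' else T@np.array(m['T_tool_cam'])
    W=np.linalg.inv(P);return cv2.projectPoints(np.array([X],float),cv2.Rodrigues(W[:3,:3])[0],W[:3,3],np.array(m['K']),np.array(m['dist_coeffs']))[0][0,0]
def blobs(im,lo,hi,box,amin=8):
    x0,y0,x1,y1=box;h=cv2.cvtColor(im[y0:y1,x0:x1],cv2.COLOR_BGR2HSV);m=cv2.inRange(h,lo,hi)
    n,l,s,c=cv2.connectedComponentsWithStats(m)
    return sorted([(int(s[i,4]),(c[i]+[x0,y0]).round(1).tolist(),(s[i,:4]+[x0,y0,0,0]).tolist()) for i in range(1,n) if s[i,4]>=amin],key=lambda t:-t[0])
E
cat > m.py <<'E'
from h import *
a=cv2.imread("pics/scene0.png");b=cv2.imread("pics/side0.png")
Y=((20,120,60),(34,255,255));Rd=((0,130,80),(6,255,255));W=((0,0,110),(180,60,255));B=((98,90,40),(115,255,255))
for n,bx in (('post',((280,150,310,185),(228,170,255,205))),('red',((335,135,360,158),(190,148,212,170))),('bird',((140,262,175,298),(320,345,362,392))),('pot',((220,200,300,275),(235,225,322,305)))):
    c={'post':Y,'red':Rd,'bird':W,'pot':B}[n]
    r=[blobs(i,*c,x)[:2] for i,x in zip((a,b),bx)];print(n,r)
    if all(r): print('  ',tri(ray('scene',r[0][0][1]),ray('side',r[1][0][1])))
cv2.imwrite('pics/c1.png',np.hstack([cv2.resize(a[195:300,130:300],None,fx=2.3,fy=2.3*1,interpolation=2),cv2.resize(b[225:330+0,225:395],None,fx=2.3,fy=2.3,interpolation=2)]))
z=np.vstack([np.hstack([cv2.resize(a[255:305,130:190],(400,333)),cv2.resize(b[340:390,315:375],(400,333))]),np.hstack([cv2.resize(a[120:200,280:400],(400,266)),cv2.resize(b[130:220,165:265],(400,266))])])
cv2.imwrite('pics/c2.png',z)
E
python3 m.py
```

```text
post [[(89, [294.2, 168.4], [292, 160, 6, 18])], [(132, [240.1, 186.2], [236, 176, 9, 21])]]
   (array([0.53295419, 0.12851145, 0.19713162]), [np.float64(0.7833218327278824), np.float64(0.7833218327279906)])
red [[(14, [346.4, 145.4], [344, 144, 5, 4])], [(19, [199.6, 158.4], [197, 157, 7, 4])]]
   (array([0.54324794, 0.31693617, 0.17143651]), [np.float64(0.63487008628252), np.float64(0.6348700862823071)])
bird [[(1033, [154.7, 279.0], [140, 262, 35, 36])], [(1460, [343.3, 369.1], [320, 345, 42, 47]), (14, [328.9, 362.2], [327, 360, 5, 6])]]
   (array([ 0.46067514, -0.26274821,  0.03906066]), [np.float64(1.4236827025015262), np.float64(1.4236827025015768)])
pot [[(1725, [263.4, 236.6], [231, 208, 57, 61])], [(3752, [278.9, 265.7], [246, 232, 66, 69])]]
   (array([0.53919861, 0.01268084, 0.03199736]), [np.float64(5.9833950933497695), np.float64(5.983395093349776)])
```

View pics/c2.png

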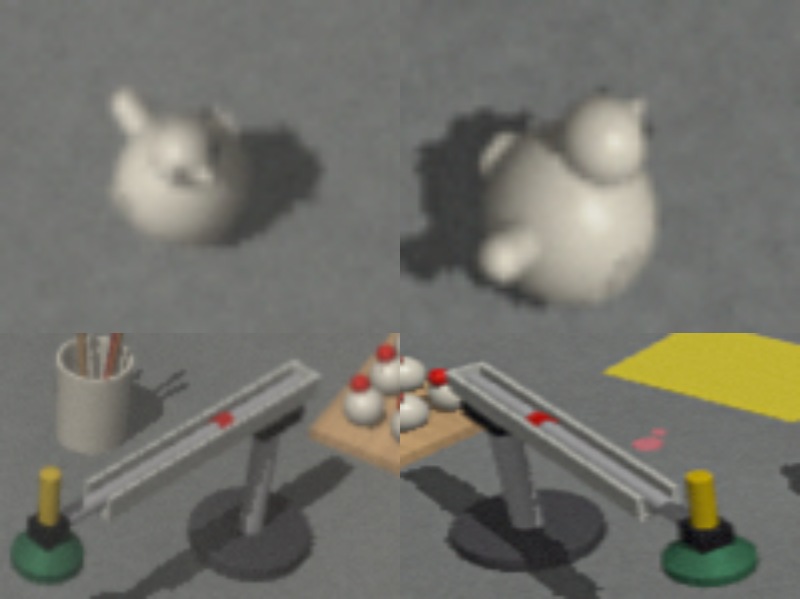

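Run:
```python
from h import *
def s(c):return (130+c[0]*.15,255+c[1]*.15)
def d(c):return (315+(c[0]-400)*.15,340+c[1]*.15)
for n,p,q in (('body',(180,185),(578,225)),('head',(180,145),(605,138)),('tail~',(127,108),(508,255)),('tail2',(127,108),(500,155)),('bump',(222,122),(500,155))):
    print(n,tri(ray('scene',s(p)),ray('side',d(q))))
print(plane('scene',s((180,185)),.025),plane('side',d((578,225)),.025))
# pot rim: ellipse of blue mask outer at z=.075 : extreme left/right
a=cv2.imread("pics/scene0.png");b=cv2.imread("pics/side0.png")
for n,im,(x0,y0,x1,y1) in (('scene',a,(220,200,300,275)),('side',b,(235,225,322,305))):
    h=cv2.cvtColor(im,cv2.COLOR_BGR2HSV);m=cv2.inRange(h,(95,70,30),(118,255,255));k=np.zeros_like(m);k[y0:y1,x0:x1]=m[y0:y1,x0:x1]
    c=max(cv2.findContours(k,0,2)[0],key=cv2.contourArea);hull=cv2.convexHull(c)[:,0]
    # rim: upper part of hull
    P=np.array([plane(n,p,.075) for p in hull if p[1]<y0+0.5*(y1-y0)])[:,:2]
    A=np.c_[2*P,np.ones(len(P))];x=np.linalg.lstsq(A,(P**2).sum(1),rcond=None)[0];print('rim',n,x[:2],np.sqrt(x[2]+x[:2]@x[:2]))
```

```text
body (array([ 0.46029067, -0.26091633,  0.02020018]), [np.float64(1.8934314300831867), np.float64(1.893431430083232)])
head (array([ 0.46941411, -0.2587602 ,  0.05341848]), [np.float64(1.7337230083834274), np.float64(1.7337230083833928)])
tail~ (array([ 0.43176589, -0.26008778,  0.03880007]), [np.float64(1.224875126522807), np.float64(1.2248751265228144)])
tail2 (array([ 0.44254237, -0.25456305,  0.05662432]), [np.float64(8.140742554635969), np.float64(8.140742554635967)])
bump (array([ 0.45454826, -0.23605014,  0.03017967]), [np.float64(1.3601637773510757), np.float64(1.3601637773511288)])
[ 0.46323821 -0.26004425  0.025     ] [ 0.45807235 -0.26424632  0.025     ]
rim scene [0.53687909 0.00296097] 0.07317257858777056
rim side [0.53470279 0.00135849] 0.07423104773573715
```

Bird centre is at about (0.461, -0.261) with its head towards +x, so I'll grip along world y. The pot is at about (0.536, 0.002). I'll go above the bird.

Call:
send_rows(targets="0 0 -40 0 0; -40 -50 -60 -5 0; -80 -100 -60 -10 0; -120 -146 -60 -15 0; -160 -194 -60 -20 0; -200 -243 -60 -20 0; -240 -292 -60 -20 0; -280 -340 -60 -20 0; -320 -389 -60 -20 0; -360 -438 -60 -20 0; -400 -486 -60 -20 0; -440 -535 -50 -20 0; -475 -577 -30 -20 0; -503 -611 0 -20 0; -518 -630 20 -20 0; -523 -636 30 -20 0; -523 -636 30 -20 0; -523 -636 30 -20 0; -523 -636 30 -20 0", newtons=30)

```text
time: 2.52
ee_pos: [0.4616, -0.2603, 0.2025]
tcp_rot: [-180.0, 0.1, 179.9]
wrist_force: [0.6, -0.1, 0.7]
opening: 0.0854
grasp_force: 0.0
```

Run:
```python
from h import *
o=bot.get_obs();T=tool(o);print(o['time'],o['ee_pos'],o['tcp_rot'],o['q'])
im=camera('wrist');cv2.imwrite('pics/w1.png',im)
print(proj('wrist',[.461,-.261,.025],T))
```

```text
2.525 [ 0.46160321 -0.26029139  0.20253274] [-1.79951737e+02  9.16315573e-02  1.79905687e+02] [-2.94195299e+01  1.59574429e+00  3.34224763e+00  9.16429765e+01
  2.79980964e-03 -2.93251753e+01]
[279.62682922 187.49676399]
```

View pics/w1.png

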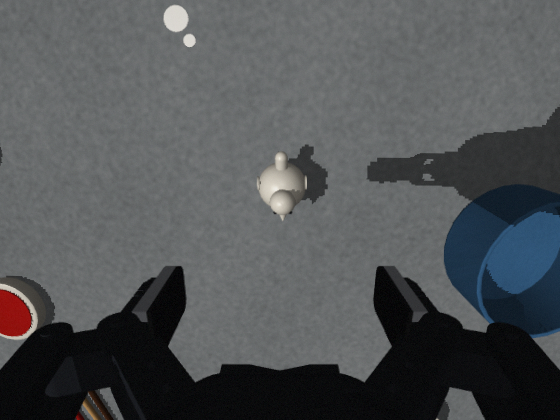

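The wrist view shows the bird upright at (282,187), tail at the top and beak below, aligned with the tool. A 2 mm shift in y, then descend and grip.

Call:
send_rows(targets="0 2 45 0 0; 0 2 95 0 0; 0 2 140 0 0; 0 2 170 0 0; 0 2 185 0 0; 0 2 194 0 0; 0 2 194 0 0; 0 2 194 0 60; 0 2 194 0 110; 0 2 194 0 150; 0 2 194 0 200; 0 2 194 0 200; 0 2 194 0 200; 0 2 194 0 200; 0 2 194 0 200", newtons=25)

```text
time: 4.45
ee_pos: [0.4618, -0.2592, 0.0083]
tcp_rot: [-180.0, 0.1, 179.8]
wrist_force: [-1.6, 0.3, 4.8]
opening: 0.0466
grasp_force: 25.2
```

Call:
send_rows(targets="0 0 -10 0 200; 0 0 -40 0 200; 0 0 -80 0 200; -5 10 -120 0 200; -15 45 -145 0 200; -27 90 -160 0 200; -40 135 -160 0 200; -52 180 -160 0 200; -64 220 -160 0 200; -71 245 -160 0 200; -74 255 -160 0 200; -74 255 -160 0 200; -74 255 -160 0 200")

```text
time: 6.08
ee_pos: [0.5359, -0.005, 0.1674]
tcp_rot: [-180.0, -0.0, 179.8]
wrist_force: [-0.2, 0.2, -0.2]
opening: 0.0467
grasp_force: 26.0
```

Run:
```python
from h import *
o=bot.get_obs();T=tool(o);print(o['time'],o['ee_pos'],o['tcp_rot'],o['grasp_force'],o['opening'])
im=camera('wrist');cv2.imwrite('pics/w2.png',im)
h=cv2.cvtColor(im,cv2.COLOR_BGR2HSV);m=cv2.inRange(h,(95,70,30),(118,255,255))
print(proj('wrist',[.536,.002,.075],T)); print(blobs(im,(95,70,30),(118,255,255),(0,0,560,420),500)[:3])
```

```text
6.075 [ 0.53585775 -0.00504769  0.16741448] [-1.79987189e+02 -2.02474969e-03  1.79792330e+02] 25.952582359313965 0.046659903269401344
[289.76566644 214.37653881]
[(22125, [291.3, 186.1], [192, 111, 196, 159])]
```

View pics/w2.png

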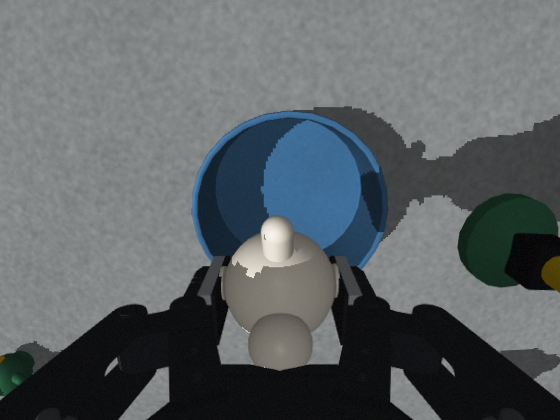

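The pot rim spans columns 192–388, which matches the estimate, and the bird is held upright. Lowering slowly.

Call:
send_rows(targets="0 6 25 0 200; 0 6 60 0 200; 0 6 95 0 200; 0 6 120 0 200; 0 6 135 0 200; 0 6 143 0 200; 0 6 147 0 200; 0 6 149 0 200; 0 6 150 0 200; 0 6 151 0 200; 0 6 151 0 200; 0 6 151 0 200")

```text
time: 7.62
ee_pos: [0.5361, 0.0019, 0.0164]
tcp_rot: [180.0, 0.0, 179.8]
wrist_force: [-0.3, -0.7, -0.7]
opening: 0.0464
grasp_force: 26.0
```

Call:
send_rows(targets="0 0 0.5 0 200; 0 0 1 0 200; 0 0 1 0 200")

```text
time: 8.0
ee_pos: [0.536, 0.0018, 0.0152]
tcp_rot: [180.0, -0.0, 179.8]
wrist_force: [-0.5, 0.3, -0.5]
opening: 0.0463
grasp_force: 26.0
```

Call:
send_rows(targets="0 0 0.5 0 200; 0 0 1 0 200; 0 0 1 0 200")

```text
time: 8.38
ee_pos: [0.5361, 0.0018, 0.0144]
tcp_rot: [-180.0, 0.0, 179.8]
wrist_force: [-0.8, 0.4, 0.6]
opening: 0.0463
grasp_force: 26.0
```

Call:
send_rows(targets="0 0 0.5 0 110; 0 0 0.5 0 100; 0 0 0.5 0 90; 0 0 0.5 0 80; 0 0 0.5 0 70; 0 0 0.5 0 60; 0 0 0.5 0 60; 0 0 0.5 0 60")

```text
time: 9.38
ee_pos: [0.536, 0.0018, 0.0138]
tcp_rot: [-180.0, -0.0, 179.8]
wrist_force: [0.8, 1.0, 0.2]
opening: 0.0652
grasp_force: 0.0
```

Call:
send_rows(targets="0 0 -15 0 60; 0 0 -50 0 60; 0 0 -100 0 60; 0 0 -150 0 60; 0 0 -200 0 60; 0 30 -250 0 60; 0 60 -270 0 60; 0 90 -270 0 60; 0 110 -270 0 60; 0 120 -270 0 60; 0 120 -270 0 60; 0 120 -270 0 60")

```text
time: 10.88
ee_pos: [0.5363, 0.1212, 0.2837]
tcp_rot: [-180.0, -0.0, 179.8]
wrist_force: [-0.3, 0.5, 1.0]
opening: 0.0651
grasp_force: 0.0
```

Run:
```python
from h import *
o=bot.get_obs();T=tool(o);np.save('T3.npy',T);print(o['time'],o['ee_pos'],o['tcp_rot'])
for n in ('wrist','scene','side'): cv2.imwrite(f'pics/{n}3.png',camera(n))
im=cv2.imread('pics/wrist3.png')
for nm,X in (('post',(.533,.1285,.198)),('posttop',(.533,.1285,.22)),('red',(.543,.317,.17)),('mouth',(.536,.178,.165))): print(nm,proj('wrist',X,T))
print(blobs(im,(20,120,60),(34,255,255),(0,0,560,420),20)[:3],blobs(im,(0,130,80),(6,255,255),(0,0,560,420),8)[:6])
```

```text
10.875 [0.53634633 0.12118915 0.28371523] [-1.79985826e+02 -1.42480556e-02  1.79810930e+02]
post [290.42593173 212.65466873]
posttop [291.46495479 222.5575676 ]
red [510.72410341 213.16618792]
mouth [348.59852553 203.99372022]
[(2598, [536.5, 341.9], [495, 310, 65, 69]), (723, [289.6, 213.6], [279, 195, 24, 38]), (41, [477.3, 374.6], [474, 369, 8, 12])] [(283, [510.9, 212.1], [500, 203, 20, 19]), (110, [538.8, 2.9], [526, 0, 31, 8])]
```

View pics/wrist3.png

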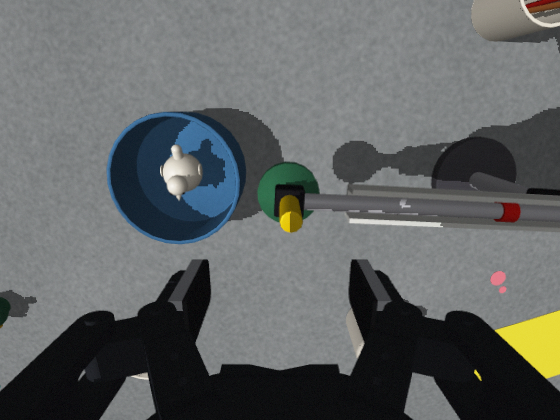

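The wrist view shows the bird standing in the pot. The post is at (290,213), the channel end at about column 348 and the red band at (510,212). Measuring the axis and the pull distance.

Run:
```python
from h import *
T=np.load('T3.npy');im=cv2.imread('pics/wrist3.png');a=cv2.imread('pics/scene3.png');b=cv2.imread('pics/side3.png')
print('post wrist@.198',plane('wrist',(289.6,213.6),.198,T))
Rd=((0,130,80),(6,255,255))
r=plane('wrist',(510.9,212.1),.171,T);print('red',r)
rs=blobs(a,*Rd,(335,135,360,158),4)[:1];rb=blobs(b,*Rd,(190,148,212,170),4)[:1];print(rs,rb)
Z=cv2.resize(im[170:240,250:370],(600,350),interpolation=cv2.INTER_CUBIC);cv2.imwrite('pics/z.png',Z)
for p in ((320,201.5),(480,210)): print('rodpt',plane('wrist',p,.170,T))
```

```text
post wrist@.198 [0.53372285 0.12790022 0.198     ]
red [0.54173489 0.31619339 0.171     ]
[(8, [346.6, 145.5], [345, 144, 4, 4])] [(14, [198.9, 158.4], [197, 157, 5, 4])]
rodpt [0.53238798 0.15342995 0.17      ]
rodpt [0.54008679 0.2888153  0.17      ]
```

View pics/z.png

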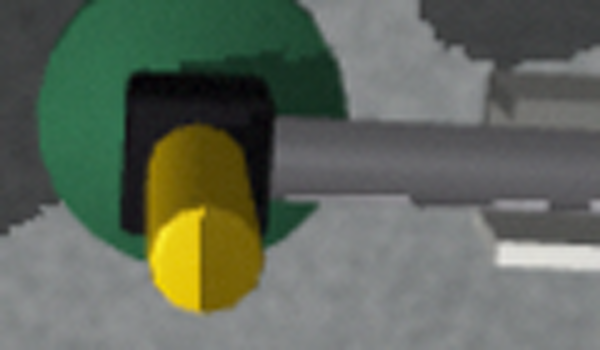

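Call:
send_rows(targets="3 7 20 2.7 60; 3 7 50 2.7 60; 3 7 75 2.7 60; 3 7 92 2.7 60; 3 7 101 2.7 60; 3 7 101 2.7 60; 3 7 101 2.7 110; 3 7 101 2.7 150; 3 7 101 2.7 190; 3 7 101 2.7 230; 3 7 101 2.7 250; 3 7 101 2.7 250; 3 7 101 2.7 250; 3 7 101 2.7 250", newtons=60)

```text
time: 12.78
ee_pos: [0.5335, 0.1289, 0.1832]
tcp_rot: [180.0, 0.0, 177.1]
wrist_force: [-1.1, 0.4, 5.1]
opening: 0.0147
grasp_force: 58.4
```

Call:
send_rows(targets="0 -5 0 0 250; 0 -15 0 0 250; 0 -30 0 0 250; 0 -45 0 0 250; 0 -60 0 0 250; 0 -75 0 0 250; 0 -90 0 0 250; 0 -105 0 0 250; 0 -117 0 0 250; 0 -126 0 0 250; 0 -132 0 0 250; 0 -135 0 0 250; 0 -135 0 0 250; 0 -135 0 0 250")

```text
time: 14.52
ee_pos: [0.5266, -0.0046, 0.1832]
tcp_rot: [179.8, 0.0, 177.2]
wrist_force: [-1.3, 9.2, 6.8]
opening: 0.0149
grasp_force: 58.8
```

Run:
```python
from h import *
o=bot.get_obs();T=tool(o);print(o['time'],o['ee_pos'],o['tcp_rot'],o['wrist_force'],o['grasp_force'],o['opening'])
im=camera('wrist');a=camera('scene');b=camera('side')
Rd=((0,130,60),(6,255,255))
print(blobs(im,*Rd,(0,0,560,420),8)[:6]);r=blobs(im,*Rd,(300,150,560,280),20)
if r: print(plane('wrist',r[0][1],.171,T))
print('mouth px',proj('wrist',(.5357,.178,.174),T))
z=np.vstack([cv2.resize(im[130:290,240:560],(800,400)),np.hstack([cv2.resize(a[140:220,250:350],(400,200*8//5))[:200+100],cv2.resize(b[150:250,190:290],(400,400))[60:360]])])[:600]
cv2.imwrite('pics/z4.png',z)
```

```text
14.525 [ 0.52656359 -0.00457594  0.18319765] [1.79833241e+02 5.29374679e-03 1.77203700e+02] [-1.25003533  9.15130721  6.84189165] 58.78983020782471 0.014908261142015392
[]
mouth px [610.05681147 259.54196149]
```

View pics/z4.png

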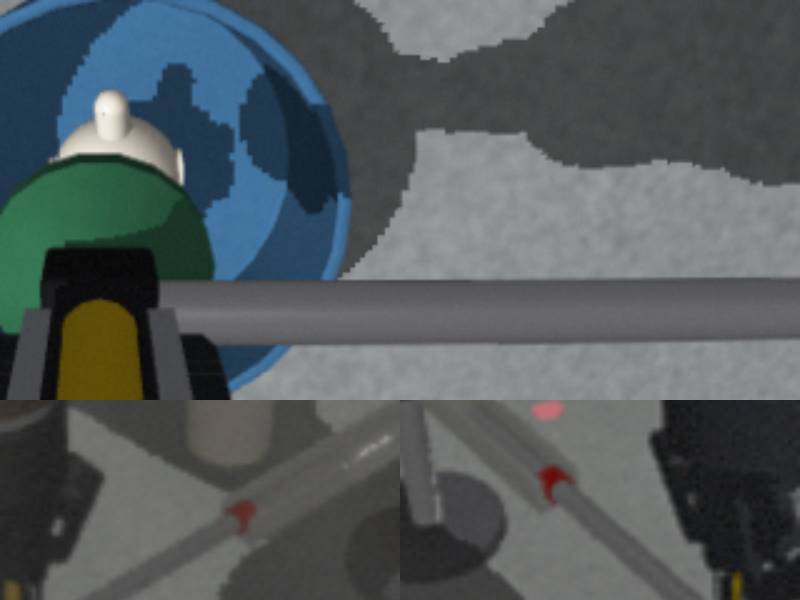

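Run:
```python
from h import *
a=camera('scene');b=camera('side');Rd=((0,110,50),(8,255,255))
r=blobs(a,*Rd,(295,150,330,185),3);s=blobs(b,*Rd,(210,155,250,190),3);print(r,s)
x,e=tri(ray('scene',r[0][1]),ray('side',s[0][1]));print(x,e)
for y in (.170,.174,.178,.182):print(y,[proj(n,(.5352,y,.174),).round(1).tolist() for n in('scene','side')])
z=np.hstack([cv2.resize(a[150:186,292:328],(400,400),interpolation=2),cv2.resize(b[155:191,212:248],(400,400),interpolation=2)]);cv2.imwrite('pics/z5.png',z)
```

```text
[(16, [310.5, 167.2], [308, 165, 5, 6])] [(26, [227.6, 184.2], [225, 181, 7, 9])]
[0.5359787  0.18523295 0.16859729] [np.float64(0.8276425902301829), np.float64(0.8276425902302997)]
0.17 [[306.1, 168.5], [230.7, 185.2]]
0.174 [[307.2, 167.8], [229.7, 184.4]]
0.178 [[308.3, 167.0], [228.7, 183.6]]
0.182 [[309.4, 166.3], [227.7, 182.8]]
```

View pics/z5.png

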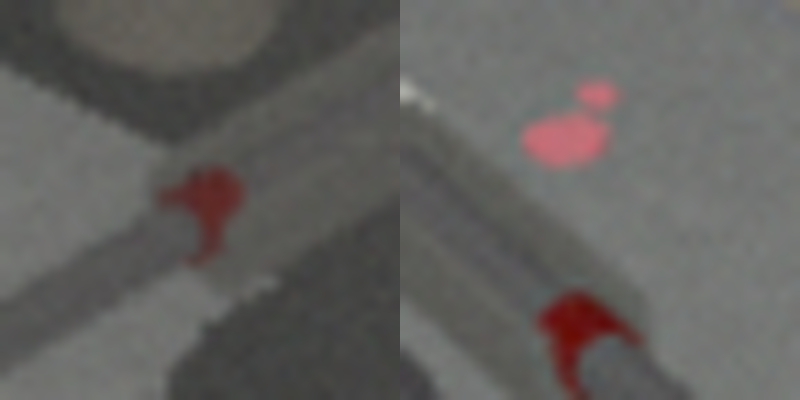

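Band's front face is about at the channel's end, so roughly 5 mm more is needed.

Call:
send_rows(targets="0 -1 0 0 250; 0 -3 0 0 250; 0 -5 0 0 250; 0 -5.5 0 0 250; 0 -5.5 0 0 250; 0 -5.5 0 0 250; 0 -5.5 0 0 250; 0 -5.5 0 0 250")

```text
time: 15.78
ee_pos: [0.5263, -0.01, 0.1832]
tcp_rot: [179.8, 0.0, 177.2]
wrist_force: [-2.3, 9.3, 5.6]
opening: 0.0147
grasp_force: 58.8
```

Run:
```python
from h import *
o=bot.get_obs();print(o['time'],o['ee_pos'],o['wrist_force'],o['grasp_force'])
a=camera('scene');b=camera('side');Rd=((0,110,50),(8,255,255))
r=blobs(a,*Rd,(295,150,330,185),3);s=blobs(b,*Rd,(210,155,250,195),3);print(r,s)
x,e=tri(ray('scene',r[0][1]),ray('side',s[0][1]));print(x,e)
z=np.hstack([cv2.resize(a[150:186,292:328],(400,400),interpolation=2),cv2.resize(b[155:191,212:248],(400,400),interpolation=2)]);cv2.imwrite('pics/z6.png',z)
```

```text
15.775 [ 0.52629066 -0.00995364  0.183218  ] [-2.27191006  9.26505797  5.62227644] 58.79550218582153
[(22, [309.2, 168.9], [306, 166, 6, 7])] [(31, [228.3, 185.7], [226, 183, 8, 9])]
[0.53556791 0.1815667  0.16570833] [np.float64(0.08394524897333672), np.float64(0.08394524897332112)]
```

View pics/z6.png

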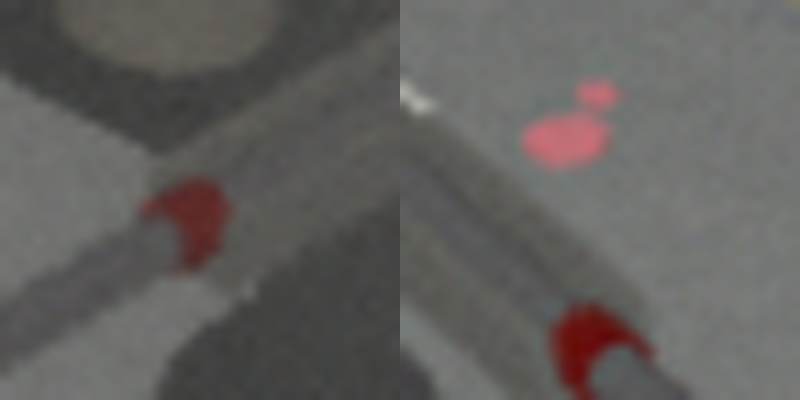

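The band now straddles the channel's end, and the pull of 139 mm matches the measured 138.5 mm. The grip is firm at 59 N, so I'm handing the job in.

```bash
python3 -c "
from workcell import ticket
print(ticket.job_done())"
```

```text
the job is handed in; nothing more can be done
None
```

I handed the job in with the white bird standing free in the pot and the lamp rod held 139 mm out, its red band at the channel's end (within a few mm by my camera measurements); no verdict came back.

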